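# Hold a carton over the checkout scanner

## Task

Pick up the long flat carton from the counter, carry it over the row of bottles, and hold it level about 2 cm above the scanner's glass window, centred on the window and lined up lengthwise with it (either way round), without it ever touching the scanner. Leave everything else standing where it is. The program finishes while the gripper is still holding the carton hovering there, still: do not set it down or let go.

Things in the scene. Friction and masses are not known exactly. Their poses are not given: they have to be found in the camera images.
- carton: The carton to scan: a closed plain cardboard box lying flat on the counter, 140 mm long (its x axis), 50 mm wide (its y axis), 70 mm high, a strip of pale tape along its top, about 0.25 kg (0.18 to 0.35 kg). Origin: centre of its underside; z up. It stands on the other side of the bottle row from the scanner, left or right. Free to be gripped across its 50 mm width from above.
- scanner: Flat countertop barcode scanner, fixed: black box 210 mm long (x axis) by 150 mm wide (y axis), flat top 45 mm above the counter, with a raised ridge 28 mm wide across its -x end whose top is 67 mm above the counter. Origin: centre of its underside; z up.
- window (a point): Centre of the scanner's glass window, at the level of the flat top (45 mm above the counter), 20 mm along the scanner's +x from its centre. The glass is 120 mm (scanner x) by 80 mm (scanner y) within a steel frame. The ridge's face is 97 mm from this point, towards scanner -x.
- rack: Low grey open tray, fixed, 400 mm long (x axis), 85 mm wide (y axis), 30 mm high, standing between carton and scanner; it holds the row of four bottles. Origin: centre of its underside.
- bottle0: Loose white cleaner bottle with a red cap standing in the tray, number 1 of 4 in the row (counted from the robot), 62 mm in diameter, 160 mm high, its top about 164 mm above the counter. Origin: centre of its underside.
- bottle1: Loose white cleaner bottle with a red cap standing in the tray, number 2 of 4 in the row (counted from the robot), 62 mm in diameter, 160 mm high, its top about 164 mm above the counter. Origin: centre of its underside.
- bottle2: Loose white cleaner bottle with a red cap standing in the tray, number 3 of 4 in the row (counted from the robot), 62 mm in diameter, 160 mm high, its top about 164 mm above the counter. Origin: centre of its underside.
- bottle3: Loose white cleaner bottle with a red cap standing in the tray, number 4 of 4 in the row (counted from the robot), 62 mm in diameter, 160 mm high, its top about 164 mm above the counter. Origin: centre of its underside.
- tall_carton: Another cardboard carton, loose, not the one to scan: 70 by 70 mm, standing 150 mm tall, off to one side. Origin: centre of its underside.
- tub: Loose round orange tub of lollipops, 100 mm across, 90 mm high, about 165 mm with its lollipops, off to the other side. Origin: centre of its underside.
- terminal: Loose black card terminal lying flat beyond the work, towards the counter's far edge, 150 by 75 mm, 28 mm high. Origin: centre of its underside.

How it is judged:
By the outcome, as a careful person would: the job done as asked, in the order asked, and still so for the second after the job is handed in, while the arm keeps its last pose, push and grip.
It also fails if it takes over 45 s, if anything falls off the work surface, if the arm or the gripper's body presses on something with over 40 N, if the wrist force passes 120 N, or if a joint passes its speed limit or range.

## Robot

A 6-joint arm with a two-finger parallel gripper is mounted at the origin on the work surface. World frame = base frame: x ahead of the robot, y to its left, z up, the work surface at z = 0. Lengths are in m, angles in degrees, forces in N, time in s.
With the tool pointing down it reaches from about 0.3 to 0.75 m from the base axis. Payload 8.5 kg.
Tool frame: the origin (TCP) lies midway between the tips of the shut fingers; the grasp point (between the pads) lies 19 mm behind it (env.hold_point_z is the distance from the TCP to the grasp point, in m); z points along the fingers, y is the line along which they close (so a half turn about z gives the same grasp; the last joint's range is limited). The gripper opens to 85 mm and grips with 20 to 120 N. Pads are 22 mm wide; open, the fingers measure 114 mm over their backs; the gripper's body (76 mm by 85 mm) begins 54 mm behind the grasp point. The pads swing forward as they close: fully open they stand 13 mm farther back than shut.
Start: joints at [57.966, 21.807, 74.336, -0, 83.858, -12.336], TCP at [0.185, 0.518, 0.193] pointing down, gripper open.
Joint ranges: [-178.18, 178.18], [-50.72, 133.34], [12.68, 142.11], [-81.47, 261.47], [9.98, 163.14], [-165.26, 165.26]. Speed limits (degrees/s): [136.94, 136.94, 180, 180, 180, 180].

## Interface

Orientations are given as a 3x3 rotation matrix whose columns are the frame's x, y, z axes.
In Python, from rig import observe, get_image, camera_info, env gives the robot as it stands.
- The arm moves only by the tool drive_tool, never from a script. Its arguments are lists of equal length, an entry for each row: "offset": the shift along the tool's x, y, z in units of 40 mm (1.0 is 40 mm), a list of three; "turn": the turn, a rotation vector about the tool's x, y, z in units of 6 degrees (1.0 is 6 degrees), a list of three; "hand": the opening, from 0 (shut) to 1 (fully open). A call has exactly 10 rows; each row shifts and turns the commanded pose from where the row before left it, along the tool's axes as they then stand; what a row does not reach is not made up. A row lasts 1/8 s, in which the tool goes at most 62.5 mm and 10.7 degrees, less where a joint would pass 70% of its speed; a pose out of reach is approached as far as the arm can. A call is refused whole if a number of a shift passes 1 or a number of a turn 1, either way. A call with a gripper value outside its range is refused whole. The fingers move at their own pace and stop on an object; "newtons" is the grip in N (left out, the last holds). Time passes only in rows, so rows that do not move let the fingers close, or fill a call up. It gives the time, the measured TCP pose, the force, the opening and the grip force at its end, in the units of the state.
- observe(): the state, without advancing time (a new reading comes with each control period).
- get_image(name): name is "scene" or "top"; returns the picture (384x512x3 uint8, blue, green, red); there is no depth.
- camera_info(name): a dict with "fx", "fy", "cx", "cy" (pixels), "k1" (the pictures are not rectified: a ray, as slopes to the right and down, at radius r is drawn at 1 + k1 r^2 times it, then the intrinsics apply), "world_to_cam" (4x4, takes a point from world to camera coordinates). Camera axes: x right, y down, z forward; pixel columns grow to the right and rows downward; lengths in m; the calibration is good to about 2 mm. A picture is of the moment at which its call begins. camera_info takes no time and is no camera call.
- env.close_job(): hands the job in; it is judged then, once.
The state is a dict: "time_s": time; "q": joint angles; "qvel": joint speeds; "joint_efforts": joint torques, N m; "position": TCP position; "tool_rot": TCP orientation; "ft_force": force on the tool from outside, world axes, zero at the start; "wrist_torque": the same for the moment, N m; "grip_width": finger opening in m; "gripper_force": force on a finger pad.
Only numpy, scipy, OpenCV 4.12 (cv2) and the standard library are available. Lean on these libraries where they do the work, as an engineer would, in place of code of your own. Each camera call takes 0.05 s, during which the arm holds its last target. There are 200 camera calls.

## Working session

There is one attempt and no reset: what is moved stays moved. The work goes in short steps, Python scripts to look and compute and a tool call to move; the robot and the scene stay as the last step left them, time stands still between calls to the robot, and variables do not carry over. Pictures are saved under pics/ and viewed, at most 10 in all, crops included, and the job is handed in when it is done.

Besides the shell and the picture viewer there is one more tool, called after "Emit:" in YAML: its name, and indented under it one key for each argument. drive_tool: Moves the arm, as the interface text tells. Its arguments: {"type":"object","properties":{"offset":{"type":"array"},"turn":{"type":"array"},"hand":{"type":"array"},"newtons":{"type":"number"}},"required":["offset","turn","hand"]}

```bash
mkdir -p pics; cat > h.py <<'E'
import numpy as np, cv2
from rig import observe, get_image, camera_info, env
def cast(name,px,z):
    c=camera_info(name); K=np.array([[c['fx'],0,c['cx']],[0,c['fy'],c['cy']],[0,0,1.]])
    s=cv2.undistortPoints(np.array(px,float).reshape(-1,1,2),K,np.array([c['k1'],0,0,0,0.])) .reshape(-1,2)
    # model: drawn at (1+k1 r^2) times, same as OpenCV k1
    W=np.array(c['world_to_cam']); R=W[:3,:3]; o=-R.T@W[:3,3]
    d=np.c_[s,np.ones(len(s))]@R
    t=(z-o[2])/d[:,2]
    return o+t[:,None]*d
E
python3 - <<'E'
from h import *
a=get_image('scene');b=get_image('top')
cv2.imwrite('pics/s0.png',a);cv2.imwrite('pics/t0.png',cv2.resize(b,(800,600)));cv2.imwrite('t0raw.png',b)
for n in('scene','top'):
    W=np.array(camera_info(n)['world_to_cam']);print(n,-W[:3,:3].T@W[:3,3],W[:3,:3].round(2).tolist(),camera_info(n)['k1'])
o=observe();print(o['position'],o['tool_rot'],o['grip_width'],o['time_s'],env.hold_point_z)
E
```

```text
scene [1.67911137 0.47673157 0.94756249] [[-0.39, 0.92, 0.01], [0.53, 0.23, -0.82], [-0.76, -0.31, -0.58]] -0.048252729842719756
top [4.47226745e-01 5.77555574e-04 1.94220595e+00] [[0.0, -1.0, 0.01], [-1.0, -0.0, -0.06], [0.06, -0.01, -1.0]] -0.0750961470534326
[0.18520638 0.51753968 0.19275171] [[-9.41482333e-01  3.37061560e-01 -7.22198958e-04]
 [ 3.37062207e-01  9.41481677e-01 -1.14889492e-03]
 [ 2.92688771e-04 -1.32509025e-03 -9.99999079e-01]] 0.08521337461687102 0.1 0.0187
```

View pics/t0.png

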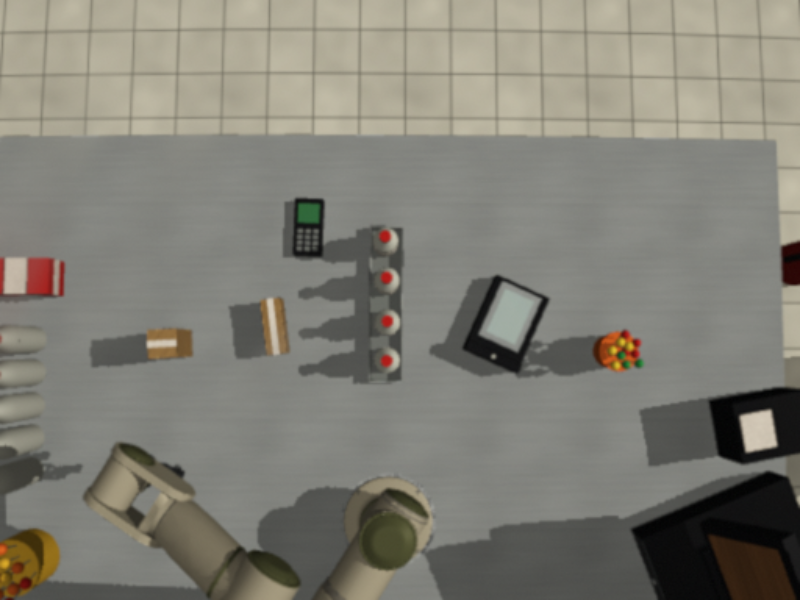

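View pics/s0.png

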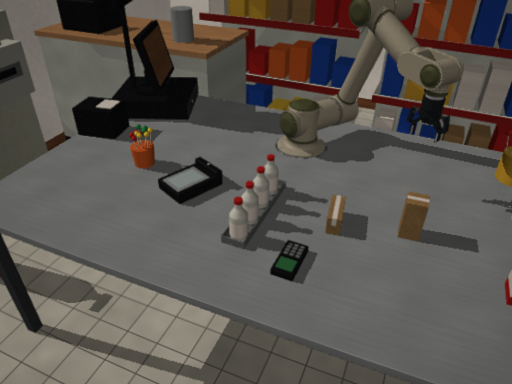

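The top view (800 px wide) shows the carton at about (275,326), the bottles along column 387 and the scanner at (506,323), with its ridge at the lower-left end nearest the robot. The tall carton is at (170,344) and the terminal at (309,227). The scene view agrees.

```bash
cat > m.py <<'E'
from h import *
b=cv2.imread('t0raw.png'); hsv=cv2.cvtColor(b,cv2.COLOR_BGR2HSV)
def rect(mask,box,z,name):
    m=np.zeros(mask.shape,np.uint8);x0,y0,x1,y1=box;m[y0:y1,x0:x1]=mask[y0:y1,x0:x1]
    c=max(cv2.findContours(m,cv2.RETR_EXTERNAL,cv2.CHAIN_APPROX_NONE)[0],key=cv2.contourArea)
    p=cast('top',c.reshape(-1,2),z)[:,:2]*1000
    (cx,cy),(w,h),a=cv2.minAreaRect(p.astype(np.float32))
    print(name,[round(v,1) for v in (cx,cy,w,h,a)],cv2.contourArea(c))
H,S,V=cv2.split(hsv)
print(hsv[208,176],hsv[208,173],hsv[208,180],hsv[203,325],hsv[208,120])
brown=((H<25)&(S>70)&(V>60)).astype(np.uint8)*255
tape=((V>150)&(S<90)).astype(np.uint8)*255
box=(160,183,192,235)
rect(brown|tape,box,.07,'carton all'); rect(tape,box,.07,'tape')
sb=(285,165,365,245)
rect(((V>115)).astype(np.uint8)*255,(298,175,350,226),.045,'glass')
rect((V<45).astype(np.uint8)*255,sb,.045,'scanner')
red=(((H<8)|(H>172))&(S>140)&(V>100)).astype(np.uint8)*255
m=np.zeros_like(red);m[140:240,235:260]=red[140:240,235:260]
n,_,st,ce=cv2.connectedComponentsWithStats(m)
print([(s[4],cast('top',c,.164).round(3).tolist()) for s,c in zip(st[1:],ce[1:]) if s[4]>5])
print('tall',cast('top',[[94,213],[122,229]],.15).round(3).tolist(),'tub',cast('top',[395,224],.09).round(3).tolist())
big=cv2.resize(b[165:250,150:370],None,fx=3.6,fy=3.6,interpolation=cv2.INTER_CUBIC)
cv2.imwrite('pics/c1.png',big)
E
python3 m.py
```

```text
[ 18  50 188] [ 19  38 202] [ 17 130 135] [ 68  18 174] [ 42   9 136]
carton all [494.9, 282.6, 145.2, 58.8, 7.1] 485.5
tape [494.5, 286.0, 145.2, 19.8, 7.2] 143.5
glass [521.2, -310.7, 106.7, 146.8, 65.7] 933.0
scanner [501.4, -300.1, 153.9, 205.4, 66.1] 653.5
[(np.int32(40), [[0.708, 0.007, 0.164]]), (np.int32(42), [[0.609, 0.003, 0.164]]), (np.int32(41), [[0.505, 0.002, 0.164]]), (np.int32(41), [[0.411, 0.003, 0.164]])]
tall [[0.474, 0.576, 0.15], [0.415, 0.469, 0.15]] tub [[0.434, -0.573, 0.09]]
```

View pics/c1.png

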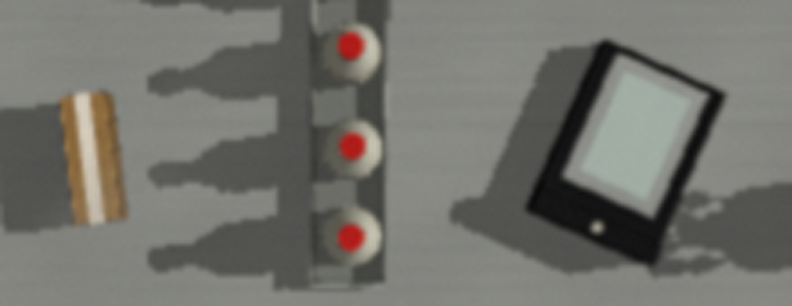

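The crop shows the glass within a steel frame, centred near (637,132), with the ridge at its lower end (white dot at (597,227)). The carton's tape runs from (83,95) to (97,222).

```bash
cat >> m.py <<'E'
print(hsv[165+37,150+177],hsv[165+50,150+172])
rect(((V>115)&(H>70)&(H<100)&(S>18)).astype(np.uint8)*255,(298,175,350,226),.045,'glass only')
E
cat > plan.py <<'E'
import sys; from h import *
from scipy.spatial.transform import Rotation as R
# target x y z (mm), yaw of tool y (deg), rows
x,y,z,yaw,n=map(float,sys.argv[1:6]); n=int(n)
o=observe(); M=np.array(o['tool_rot']); p=np.array(o['position'])
a=np.radians(yaw); Y=np.array([np.cos(a),np.sin(a),0]); Z=np.array([0,0,-1.]); T=np.c_[np.cross(Y,Z),Y,Z]
rv=R.from_matrix(M.T@T).as_rotvec(); d=np.array([x,y,z])/1000-p
print('t',o['time_s'],'pos',p.round(4),'yaw',np.degrees(np.arctan2(M[1,1],M[0,1])).round(2),'F',np.round(o['ft_force'],1),'g',o['grip_width'],o['gripper_force'],'q',np.round(o['q'],0))
for k in range(n):
    Mk=M@R.from_rotvec(rv*k/n).as_matrix()
    print((Mk.T@d/n/.04).round(2).tolist(),(np.degrees(rv)/n/6).round(2).tolist())
E
python3 m.py | tail -2; python3 plan.py 494.5 286 160 97.2 10
```

```text
[ 68  18 172] [ 68  18 172]
glass only [493.7, -262.8, 0.0, 0.0, 0.0] 0.0
t 0.1 pos [0.1852 0.5175 0.1928] yaw 70.3 F [-0.4 -0.1 -0.7] g 0.08521337461687102 0.0 q [ 58.  22.  74.   0.  84. -12.]
[-0.92, -0.28, 0.08] [-0.0, -0.0, -0.45]
[-0.91, -0.33, 0.08] [-0.0, -0.0, -0.45]
[-0.89, -0.37, 0.08] [-0.0, -0.0, -0.45]
[-0.87, -0.41, 0.08] [-0.0, -0.0, -0.45]
[-0.85, -0.45, 0.08] [-0.0, -0.0, -0.45]
[-0.83, -0.49, 0.08] [-0.0, -0.0, -0.45]
[-0.81, -0.53, 0.08] [-0.0, -0.0, -0.45]
[-0.78, -0.57, 0.08] [-0.0, -0.0, -0.45]
[-0.75, -0.6, 0.08] [-0.0, -0.0, -0.45]
[-0.73, -0.64, 0.08] [-0.0, -0.0, -0.45]
```

Emit:
drive_tool:
  offset:
    - [-0.92,-0.28,0.08]
    - [-0.91,-0.33,0.08]
    - [-0.89,-0.37,0.08]
    - [-0.87,-0.41,0.08]
    - [-0.85,-0.45,0.08]
    - [-0.83,-0.49,0.08]
    - [-0.81,-0.53,0.08]
    - [-0.78,-0.57,0.08]
    - [-0.75,-0.6,0.08]
    - [-0.73,-0.64,0.08]
  turn:
    - [0,0,-0.45]
    - [0,0,-0.45]
    - [0,0,-0.45]
    - [0,0,-0.45]
    - [0,0,-0.45]
    - [0,0,-0.45]
    - [0,0,-0.45]
    - [0,0,-0.45]
    - [0,0,-0.45]
    - [0,0,-0.45]
  hand: [1,1,1,1,1,1,1,1,1,1]

```text
time_s: 1.35
position: [0.4952, 0.2858, 0.1609]
tool_rot: [[-0.992, -0.129, -0.001], [-0.129, 0.992, -0.0], [0.001, -0.0, -1.0]]
ft_force: [0.3, 0.7, -0.1]
grip_width: 0.0852
gripper_force: 0.0
```

```bash
python3 - <<'E'
from h import *
b=get_image('top')
cv2.imwrite('pics/t2.png',cv2.resize(b[165:250,150:250],None,fx=6,fy=6,interpolation=cv2.INTER_CUBIC))
E
sed -i 's/(H>70)&(H<100)&(S>18)/(H>60)\&(H<100)\&(S>=14)/' m.py; python3 m.py|tail -1; python3 plan.py 494.5 286 23 97.2 8
```

```text
glass only [520.5, -310.9, 78.1, 118.5, 66.0] 531.0
t 1.4 pos [0.4985 0.2831 0.1601] yaw 97.33 F [ 2.  -3.4 -0.2] g 0.085455320344615 0.0 q [ 18.  26.  74.  -0.  81. -80.]
[0.01, 0.01, 0.43] [-0.0, 0.0, 0.0]
[0.01, 0.01, 0.43] [-0.0, 0.0, 0.0]
[0.01, 0.01, 0.43] [-0.0, 0.0, 0.0]
[0.01, 0.01, 0.43] [-0.0, 0.0, 0.0]
[0.01, 0.01, 0.43] [-0.0, 0.0, 0.0]
[0.01, 0.01, 0.43] [-0.0, 0.0, 0.0]
[0.01, 0.01, 0.43] [-0.0, 0.0, 0.0]
[0.01, 0.01, 0.43] [-0.0, 0.0, 0.0]
```

View pics/t2.png

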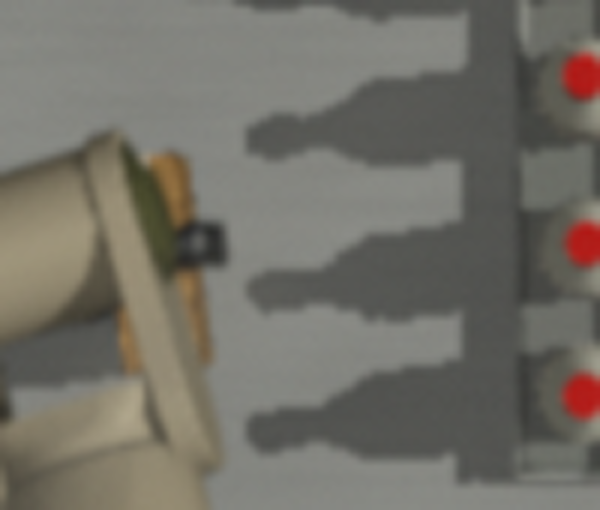

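The top crop shows the gripper over the carton, its right finger at (205,243) and just outside the carton's right edge. I'll go down partway and check the side view.

Emit:
drive_tool:
  offset:
    - [0,0,0]
    - [0,0,0.2]
    - [0,0,0.4]
    - [0,0,0.4]
    - [0,0,0.4]
    - [0,0,0.2]
    - [0,0,0.1]
    - [0,0,0]
    - [0,0,0]
    - [0,0,0]
  turn:
    - [0,0,0]
    - [0,0,0]
    - [0,0,0]
    - [0,0,0]
    - [0,0,0]
    - [0,0,0]
    - [0,0,0]
    - [0,0,0]
    - [0,0,0]
    - [0,0,0]
  hand: [1,1,1,1,1,1,1,1,1,1]

```text
time_s: 2.65
position: [0.4946, 0.2868, 0.0937]
tool_rot: [[-0.992, -0.127, 0.001], [-0.127, 0.992, 0.0], [-0.001, 0.0, -1.0]]
ft_force: [-0.2, -0.2, -0.3]
grip_width: 0.0856
gripper_force: 0.0
```

```bash
python3 - <<'E'
from h import *
b=get_image('scene')
cv2.imwrite('pics/s3.png',cv2.resize(b[130:260,280:440],None,fx=4.5,fy=4.5,interpolation=cv2.INTER_CUBIC))
E
python3 plan.py 494.5 286 23 97.2 6
```

```text
t 2.7 pos [0.4946 0.2868 0.0936] yaw 97.3 F [-0.4 -0.9 -0.4] g 0.08564122692290288 0.0 q [ 18.  29.  80.   0.  71. -79.]
[0.0, -0.0, 0.29] [0.0, 0.0, 0.0]
[0.0, -0.0, 0.29] [0.0, 0.0, 0.0]
[0.0, -0.0, 0.29] [0.0, 0.0, 0.0]
[0.0, -0.0, 0.29] [0.0, 0.0, 0.0]
[0.0, -0.0, 0.29] [0.0, 0.0, 0.0]
[0.0, -0.0, 0.29] [0.0, 0.0, 0.0]
```

View pics/s3.png

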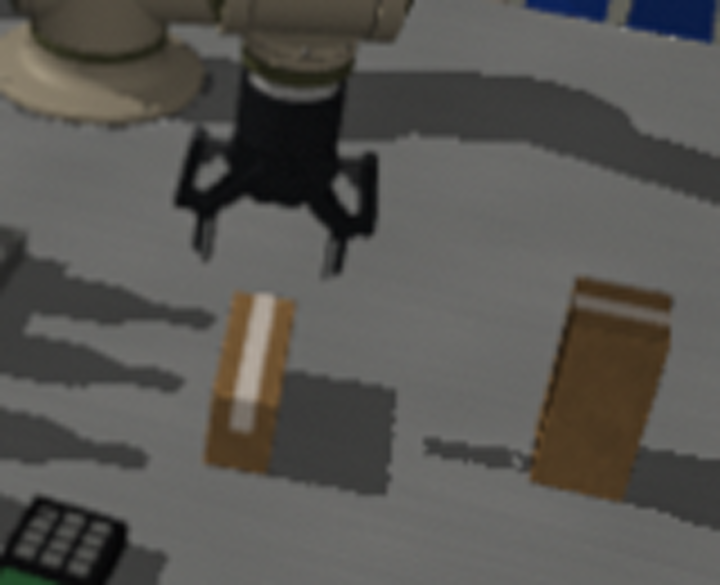

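The scene crop shows the finger tips at about (205,250) and (333,270), which looks farther back than expected. The carton's tape runs from (265,293) to (241,430). I'll cross-check with projections.

```bash
python3 - <<'E'
from h import *
f=lambda x,y:[280+x/4.5,130+y/4.5]
print('tape ends scene',cast('scene',[f(265,294),f(241,431)],.07).round(3).tolist())
print('carton bottom near edge',cast('scene',[f(207,463),f(268,474)],0).round(3).tolist())
print('tips',[cast('scene',[f(205,258),f(331,276)],z).round(3).tolist() for z in(.09,.106,.12)])
def proj(n,P):
    c=camera_info(n);W=np.array(c['world_to_cam']);K=np.array([[c['fx'],0,c['cx']],[0,c['fy'],c['cy']],[0,0,1.]])
    return cv2.projectPoints(np.array(P,float).reshape(-1,1,3),cv2.Rodrigues(W[:3,:3])[0],W[:3,3],K,np.array([c['k1'],0,0,0.]))[0].reshape(-1,2)
print('tcp',(proj('scene',[[.4946,.2868,.0937],[.4945,.286,.07]])-[280,130])*4.5)
E
```

```text
tape ends scene [[0.426, 0.281, 0.07], [0.603, 0.306, 0.07]]
carton bottom near edge [[0.566, 0.278, 0.0], [0.56, 0.325, 0.0]]
tips [[[0.425, 0.228, 0.09], [0.409, 0.328, 0.09]], [[0.448, 0.233, 0.106], [0.432, 0.331, 0.106]], [[0.469, 0.237, 0.12], [0.453, 0.333, 0.12]]]
tcp [[255.47414041 318.14004628]
 [250.80472298 342.28635424]]
```

```bash
cat >> h.py <<'E'
def proj(n,P):
    c=camera_info(n);W=np.array(c['world_to_cam']);K=np.array([[c['fx'],0,c['cx']],[0,c['fy'],c['cy']],[0,0,1.]])
    return cv2.projectPoints(np.array(P,float).reshape(-1,1,3),cv2.Rodrigues(W[:3,:3])[0],W[:3,3],K,np.array([c['k1'],0,0,0.]))[0].reshape(-1,2)
E
python3 - <<'E'
from h import *
a=cv2.imread('pics/s0.png')
def draw(img,n,p,yaw,f,o):
    img=img.copy(); u=np.array([np.cos(yaw),np.sin(yaw),0])
    out=cv2.resize(img,None,fx=f,fy=f,interpolation=cv2.INTER_CUBIC)
    for s in(-.0425,0,.0425):
        for dz,c in((0,(0,0,255)),(.013,(0,255,255)),(.073,(0,255,0))):
            q=(proj(n,np.array(p)+s*u+[0,0,dz])[0]-o)*f
            cv2.circle(out,tuple(int(v) for v in q),3,c,-1)
    return out
A=draw(a[50:160,380:480],'scene',[.1852,.5175,.1928],np.radians(70.3),4,[380,50])
b=get_image('scene');B=draw(b[120:230,290:390],'scene',observe()['position'],np.radians(97.3),4,[290,120])
cv2.imwrite('pics/ab.png',np.hstack([A,B]))
E
```

```text
(no output)
```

View pics/ab.png

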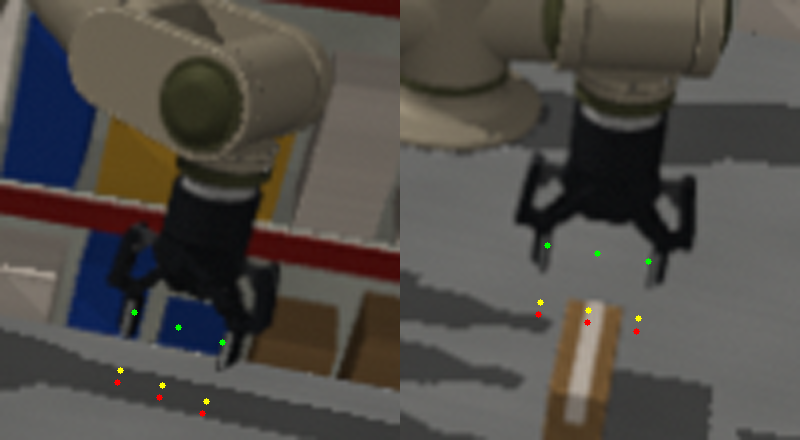

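Left is the start picture, right the current one, with dots for the predicted TCP, open tips and body. In both, the visible tips sit about 35 px above the yellow dots, so the gripper looks roughly 4 cm higher than reported. The top view rules out a shift in x. I'll go down in steps and look again.

Emit:
drive_tool:
  offset:
    - [0,0,0.1]
    - [0,0,0.2]
    - [0,0,0.3]
    - [0,0,0.3]
    - [0,0,0.2]
    - [0,0,0.2]
    - [0,0,0.1]
    - [0,0,0]
    - [0,0,0]
    - [0,0,0]
  turn:
    - [0,0,0]
    - [0,0,0]
    - [0,0,0]
    - [0,0,0]
    - [0,0,0]
    - [0,0,0]
    - [0,0,0]
    - [0,0,0]
    - [0,0,0]
    - [0,0,0]
  hand: [1,1,1,1,1,1,1,1,1,1]

```text
time_s: 4.0
position: [0.4945, 0.2868, 0.0376]
tool_rot: [[-0.992, -0.127, 0.001], [-0.127, 0.992, 0.0], [-0.001, 0.0, -1.0]]
ft_force: [-0.5, 0.2, -0.0]
grip_width: 0.0855
gripper_force: 0.0
```

```bash
python3 - <<'E'
from h import *
b=get_image('scene')
t=get_image('top')
A=cv2.resize(b[130:250,290:390],(500,600),interpolation=cv2.INTER_CUBIC)
B=cv2.resize(t[170:240,150:185],(300,600),interpolation=cv2.INTER_CUBIC)
p=np.array(observe()['position']);yaw=np.radians(97.3);u=np.array([np.cos(yaw),np.sin(yaw),0])
for s in(-.0425,0,.0425):
  for dz,c in((.013,(0,255,255)),(.053,(0,255,0))):
    q=(proj('scene',p+s*u+[0,0,dz])[0]-[290,130])*5; cv2.circle(A,tuple(int(v) for v in q),3,c,-1)
cv2.imwrite('pics/d.png',np.hstack([A,B]))
E
python3 plan.py 494.5 286 23 97.2 1
```

```text
t 4.1 pos [0.4945 0.2868 0.0375] yaw 97.3 F [-1.   0.7  0.3] g 0.08509842684023891 0.0 q [ 18.  33.  84.  -0.  64. -79.]
[0.0, -0.02, 0.36] [0.0, 0.0, 0.02]
```

View pics/d.png

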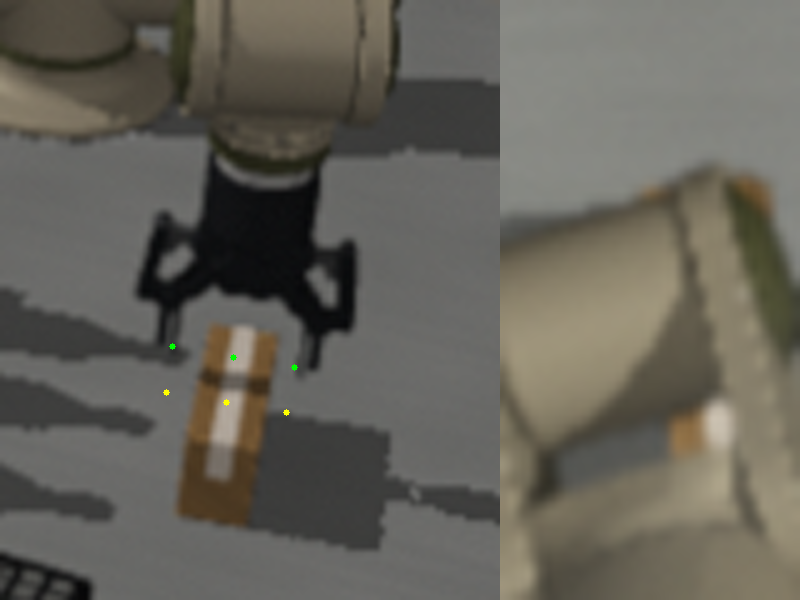

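The visible tips at (163,343) and (310,370) sit on the green marks, 40 mm above the reported tip level. The finger's shadow crosses the carton's middle at (235,382), so x is right and only the height is off. Next I'll go down to a height that is safe either way and look again.

Emit:
drive_tool:
  offset:
    - [0,0,0.1]
    - [0,0,0.15]
    - [0,0,0.15]
    - [0,0,0.15]
    - [0,0,0.1]
    - [0,0,0]
    - [0,0,0]
    - [0,0,0]
    - [0,0,0]
    - [0,0,0]
  turn:
    - [0,0,0]
    - [0,0,0]
    - [0,0,0]
    - [0,0,0]
    - [0,0,0]
    - [0,0,0]
    - [0,0,0]
    - [0,0,0]
    - [0,0,0]
    - [0,0,0]
  hand: [1,1,1,1,1,1,1,1,1,1]

```text
time_s: 5.35
position: [0.4944, 0.2868, 0.0114]
tool_rot: [[-0.992, -0.127, 0.0], [-0.127, 0.992, 0.0], [-0.0, 0.0, -1.0]]
ft_force: [0.1, -0.2, -0.4]
grip_width: 0.0853
gripper_force: 0.0
```

```bash
cat > look.py <<'E'
import sys; from h import *
b=get_image('scene')
A=cv2.resize(b[130:250,290:390],(500,600),interpolation=cv2.INTER_CUBIC)
p=np.array(observe()['position']);yaw=np.radians(97.3);u=np.array([np.cos(yaw),np.sin(yaw),0])
for s in(-.0425,0,.0425):
  for dz,c in((.013,(0,255,255)),(.053,(0,255,0))):
    q=(proj('scene',p+s*u+[0,0,dz])[0]-[290,130])*5; cv2.circle(A,tuple(int(v) for v in q),2,c,-1)
cv2.imwrite(sys.argv[1],A)
print(observe()['ft_force'],p)
E
python3 look.py pics/e.png
```

```text
[0.23447976 0.07102347 0.37297064] [0.49440005 0.28673777 0.01136157]
```

View pics/e.png

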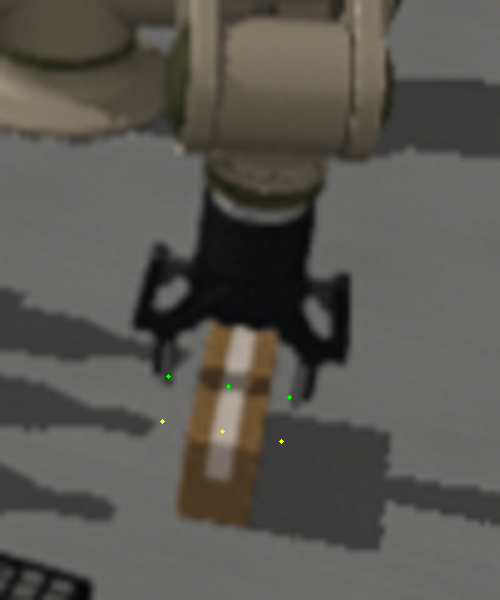

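The tips, at (160,378) and (305,400), are still on the +40 mm marks, with no contact. I'll keep going down slowly while watching the force.

Emit:
drive_tool:
  offset:
    - [0,0,0.1]
    - [0,0,0.1]
    - [0,0,0.1]
    - [0,0,0.05]
    - [0,0,0]
    - [0,0,0]
    - [0,0,0]
    - [0,0,0]
    - [0,0,0]
    - [0,0,0]
  turn:
    - [0,0,0]
    - [0,0,0]
    - [0,0,0]
    - [0,0,0]
    - [0,0,0]
    - [0,0,0]
    - [0,0,0]
    - [0,0,0]
    - [0,0,0]
    - [0,0,0]
  hand: [1,1,1,1,1,1,1,1,1,1]

```text
time_s: 6.65
position: [0.4944, 0.2867, -0.0027]
tool_rot: [[-0.992, -0.127, 0.0], [-0.127, 0.992, -0.0], [-0.0, -0.0, -1.0]]
ft_force: [0.2, 0.3, -0.1]
grip_width: 0.0851
gripper_force: 0.0
```

Emit:
drive_tool:
  offset:
    - [0,0,0.05]
    - [0,0,0.05]
    - [0,0,0.05]
    - [0,0,0.05]
    - [0,0,0]
    - [0,0,0]
    - [0,0,0]
    - [0,0,0]
    - [0,0,0]
    - [0,0,0]
  turn:
    - [0,0,0]
    - [0,0,0]
    - [0,0,0]
    - [0,0,0]
    - [0,0,0]
    - [0,0,0]
    - [0,0,0]
    - [0,0,0]
    - [0,0,0]
    - [0,0,0]
  hand: [1,1,1,1,1,1,1,1,1,1]

```text
time_s: 7.9
position: [0.4944, 0.2867, -0.0106]
tool_rot: [[-0.992, -0.127, 0.0], [-0.127, 0.992, 0.0], [-0.0, 0.0, -1.0]]
ft_force: [0.3, 0.0, -0.1]
grip_width: 0.0855
gripper_force: 0.0
```

No contact at a negative reported height, which confirms the offset. I'll go down 6 mm more and grip.

Emit:
drive_tool:
  offset:
    - [0,0,0.05]
    - [0,0,0.05]
    - [0,0,0.05]
    - [0,0,0]
    - [0,0,0]
    - [0,0,0]
    - [0,0,0]
    - [0,0,0]
    - [0,0,0]
    - [0,0,0]
  turn:
    - [0,0,0]
    - [0,0,0]
    - [0,0,0]
    - [0,0,0]
    - [0,0,0]
    - [0,0,0]
    - [0,0,0]
    - [0,0,0]
    - [0,0,0]
    - [0,0,0]
  hand: [1,1,1,1,0.3,0.3,0.3,0.3,0.3,0.3]
  newtons: 60

```text
time_s: 9.15
position: [0.4946, 0.2869, -0.0164]
tool_rot: [[-0.992, -0.127, 0.001], [-0.127, 0.992, 0.0], [-0.001, 0.0, -1.0]]
ft_force: [-0.3, 1.1, 5.0]
grip_width: 0.0489
gripper_force: 63.1
```

Emit:
drive_tool:
  offset:
    - [0,0,0]
    - [0,0,0]
    - [0,0,0]
    - [0,0,0]
    - [0,0,-0.1]
    - [0,0,-0.2]
    - [0,0,-0.2]
    - [0,0,0]
    - [0,0,0]
    - [0,0,0]
  turn:
    - [0,0,0]
    - [0,0,0]
    - [0,0,0]
    - [0,0,0]
    - [0,0,0]
    - [0,0,0]
    - [0,0,0]
    - [0,0,0]
    - [0,0,0]
    - [0,0,0]
  hand: [0.3,0.3,0.3,0.3,0.3,0.3,0.3,0.3,0.3,0.3]

```text
time_s: 10.4
position: [0.4942, 0.2867, 0.0031]
tool_rot: [[-0.992, -0.127, -0.001], [-0.127, 0.992, -0.0], [0.001, -0.0, -1.0]]
ft_force: [0.6, 0.2, -2.5]
grip_width: 0.0497
gripper_force: 62.6
```

Held (49.7 mm opening, 2.5 N of weight). The carton's underside is at reported z + 16 mm. Lift.

Emit:
drive_tool:
  offset:
    - [0,0,-0.3]
    - [0,0,-0.5]
    - [0,0,-0.6]
    - [0,0,-0.6]
    - [0,0,-0.7]
    - [0,0,-0.7]
    - [0,0,-0.6]
    - [0,0,-0.6]
    - [0,0,-0.4]
    - [0,0,-0.2]
  turn:
    - [0,0,0]
    - [0,0,0]
    - [0,0,0]
    - [0,0,0]
    - [0,0,0]
    - [0,0,0]
    - [0,0,0]
    - [0,0,0]
    - [0,0,0]
    - [0,0,0]
  hand: [0.3,0.3,0.3,0.3,0.3,0.3,0.3,0.3,0.3,0.3]

```text
time_s: 11.65
position: [0.4944, 0.2868, 0.2128]
tool_rot: [[-0.992, -0.127, 0.002], [-0.127, 0.992, 0.001], [-0.002, 0.0, -1.0]]
ft_force: [0.2, 1.1, -3.5]
grip_width: 0.0496
gripper_force: 62.6
```

```bash
python3 plan.py 520.5 -310.5 211 66 20
```

```text
t 11.65 pos [0.4944 0.2868 0.2128] yaw 97.3 F [ 0.2  1.1 -3.5] g 0.04959572346966557 62.57845759391785 q [ 18.  23.  69.  -0.  88. -79.]
[0.06, -0.74, 0.0] [0.0, 0.0, 0.26]
[0.04, -0.75, 0.0] [0.0, 0.0, 0.26]
[0.02, -0.75, 0.0] [0.0, 0.0, 0.26]
[0.0, -0.75, 0.0] [0.0, 0.0, 0.26]
[-0.02, -0.75, 0.0] [0.0, 0.0, 0.26]
[-0.04, -0.75, 0.0] [0.0, 0.0, 0.26]
[-0.06, -0.74, 0.0] [0.0, 0.0, 0.26]
[-0.08, -0.74, 0.0] [0.0, 0.0, 0.26]
[-0.1, -0.74, 0.0] [0.0, 0.0, 0.26]
[-0.12, -0.74, 0.0] [0.0, 0.0, 0.26]
[-0.14, -0.73, 0.0] [0.0, 0.0, 0.26]
[-0.16, -0.73, 0.0] [0.0, 0.0, 0.26]
[-0.18, -0.73, 0.0] [0.0, 0.0, 0.26]
[-0.2, -0.72, 0.0] [0.0, 0.0, 0.26]
[-0.22, -0.71, 0.0] [0.0, 0.0, 0.26]
[-0.24, -0.71, 0.0] [0.0, 0.0, 0.26]
[-0.26, -0.7, 0.0] [0.0, 0.0, 0.26]
[-0.28, -0.69, 0.0] [0.0, 0.0, 0.26]
[-0.3, -0.69, 0.0] [0.0, 0.0, 0.26]
[-0.32, -0.68, 0.0] [0.0, 0.0, 0.26]
```

Emit:
drive_tool:
  offset:
    - [0.03,-0.3,0]
    - [0.03,-0.5,0]
    - [0.02,-0.75,0]
    - [0,-0.75,0]
    - [-0.02,-0.75,0]
    - [-0.04,-0.75,0]
    - [-0.06,-0.74,0]
    - [-0.08,-0.74,0]
    - [-0.1,-0.74,0]
    - [-0.12,-0.74,0]
  turn:
    - [0,0,0.26]
    - [0,0,0.26]
    - [0,0,0.26]
    - [0,0,0.26]
    - [0,0,0.26]
    - [0,0,0.26]
    - [0,0,0.26]
    - [0,0,0.26]
    - [0,0,0.26]
    - [0,0,0.26]
  hand: [0.3,0.3,0.3,0.3,0.3,0.3,0.3,0.3,0.3,0.3]

```text
time_s: 12.9
position: [0.5054, 0.0134, 0.2108]
tool_rot: [[-0.989, 0.147, -0.001], [0.147, 0.989, 0.0], [0.001, -0.0, -1.0]]
ft_force: [-0.3, 0.5, -2.2]
grip_width: 0.0498
gripper_force: 62.7
```

```bash
python3 plan.py 520.5 -310.5 211 66 10
```

```text
t 12.9 pos [0.5054 0.0134 0.2108] yaw 81.53 F [-0.3  0.5 -2.2] g 0.049829944839873734 62.66720652580261 q [-12.  17.  79.  -0.  84. -93.]
[-0.16, -0.8, -0.0] [-0.0, -0.0, 0.26]
[-0.18, -0.79, -0.0] [-0.0, -0.0, 0.26]
[-0.2, -0.79, -0.0] [-0.0, -0.0, 0.26]
[-0.22, -0.78, -0.0] [-0.0, -0.0, 0.26]
[-0.24, -0.77, -0.0] [-0.0, -0.0, 0.26]
[-0.26, -0.77, -0.0] [-0.0, -0.0, 0.26]
[-0.28, -0.76, -0.0] [-0.0, -0.0, 0.26]
[-0.3, -0.75, -0.0] [-0.0, -0.0, 0.26]
[-0.32, -0.74, -0.0] [-0.0, -0.0, 0.26]
[-0.34, -0.73, -0.0] [-0.0, -0.0, 0.26]
```

Emit:
drive_tool:
  offset:
    - [-0.16,-0.8,0]
    - [-0.18,-0.8,0]
    - [-0.2,-0.8,0]
    - [-0.22,-0.8,0]
    - [-0.24,-0.8,0]
    - [-0.26,-0.8,0]
    - [-0.28,-0.76,0]
    - [-0.3,-0.7,0]
    - [-0.25,-0.5,0]
    - [-0.1,-0.3,0]
  turn:
    - [0,0,0.26]
    - [0,0,0.26]
    - [0,0,0.26]
    - [0,0,0.26]
    - [0,0,0.26]
    - [0,0,0.26]
    - [0,0,0.26]
    - [0,0,0.26]
    - [0,0,0.26]
    - [0,0,0.26]
  hand: [0.3,0.3,0.3,0.3,0.3,0.3,0.3,0.3,0.3,0.3]

```text
time_s: 14.15
position: [0.5192, -0.2818, 0.2108]
tool_rot: [[-0.913, 0.408, -0.001], [0.408, 0.913, 0.001], [0.001, 0.0, -1.0]]
ft_force: [-0.5, 0.3, -3.2]
grip_width: 0.0495
gripper_force: 62.7
```

```bash
python3 plan.py 520.5 -310.5 120 66 8
```

```text
t 14.15 pos [ 0.5192 -0.2818  0.2108] yaw 65.94 F [-0.5  0.3 -3.2] g 0.04947307161846996 62.659510374069214 q [ -40.   25.   66.   -0.   89. -106.]
[-0.04, -0.08, 0.28] [0.0, -0.0, -0.0]
[-0.04, -0.08, 0.28] [0.0, -0.0, -0.0]
[-0.04, -0.08, 0.28] [0.0, -0.0, -0.0]
[-0.04, -0.08, 0.28] [0.0, -0.0, -0.0]
[-0.04, -0.08, 0.28] [0.0, -0.0, -0.0]
[-0.04, -0.08, 0.28] [0.0, -0.0, -0.0]
[-0.04, -0.08, 0.28] [0.0, -0.0, -0.0]
[-0.04, -0.08, 0.28] [0.0, -0.0, -0.0]
```

Emit:
drive_tool:
  offset:
    - [-0.06,-0.12,0.2]
    - [-0.06,-0.12,0.3]
    - [-0.06,-0.12,0.4]
    - [-0.06,-0.12,0.4]
    - [-0.05,-0.1,0.4]
    - [-0.03,-0.07,0.3]
    - [0,0,0.2]
    - [0,0,0]
    - [0,0,0]
    - [0,0,0]
  turn:
    - [0,0,0]
    - [0,0,0]
    - [0,0,0]
    - [0,0,0]
    - [0,0,0]
    - [0,0,0]
    - [0,0,0]
    - [0,0,0]
    - [0,0,0]
    - [0,0,0]
  hand: [0.3,0.3,0.3,0.3,0.3,0.3,0.3,0.3,0.3,0.3]

```text
time_s: 15.4
position: [0.5212, -0.3096, 0.1239]
tool_rot: [[-0.914, 0.405, 0.001], [0.405, 0.914, -0.001], [-0.001, -0.0, -1.0]]
ft_force: [0.7, 0.5, -3.0]
grip_width: 0.0494
gripper_force: 62.6
```

```bash
python3 plan.py 520.5 -310.5 48.6 66 6; python3 - <<'E'
from h import *
b=get_image('scene'); cv2.imwrite('s5raw.png',b); t=get_image('top'); cv2.imwrite('t5raw.png',t)
A=cv2.resize(b[110:215,140:240],(570,600),interpolation=cv2.INTER_CUBIC)
p=np.array(observe()['position']); a=np.radians(-24); u=np.array([np.cos(a),np.sin(a),0]); v=np.array([-u[1],u[0],0])
for sx in(-.07,.07):
  for sy in(-.025,.025):
    for z,c in((.0164,(0,0,255)),(.0864,(0,255,0))):
      q=(proj('scene',p+sx*u+sy*v+[0,0,z])[0]-[140,110])*5.714; cv2.circle(A,tuple(int(i) for i in q),2,c,-1)
cv2.imwrite('pics/f.png',A)
E
```

```text
t 15.4 pos [ 0.5212 -0.3096  0.1239] yaw 66.11 F [ 0.7  0.5 -3. ] g 0.049409893653293235 62.623629570007324 q [ -42.   30.   71.   -0.   78. -108.]
[0.0, -0.0, 0.31] [-0.0, 0.0, 0.0]
[0.0, -0.0, 0.31] [-0.0, 0.0, 0.0]
[0.0, -0.0, 0.31] [-0.0, 0.0, 0.0]
[0.0, -0.0, 0.31] [-0.0, 0.0, 0.0]
[0.0, -0.0, 0.31] [-0.0, 0.0, 0.0]
[0.0, -0.0, 0.31] [-0.0, 0.0, 0.0]
```

View pics/f.png

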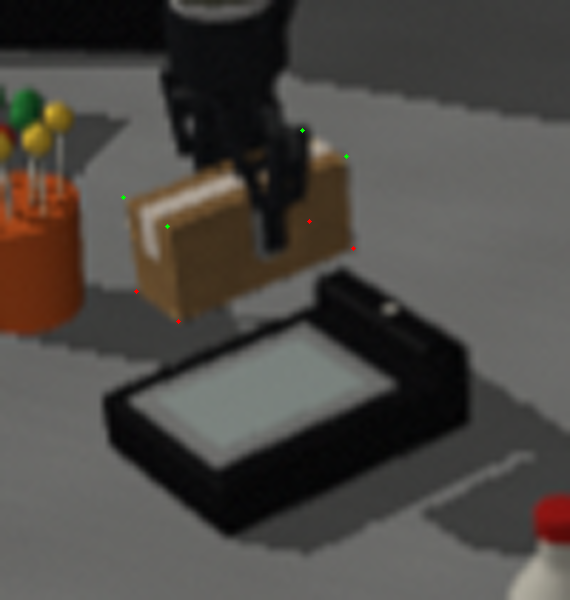

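The carton, bottom corners at (135,290), (183,322) and (352,247), lies within about 5 px of the predicted corner dots, level and lined up with the window. The ridge is clear at upper right. Descend.

Emit:
drive_tool:
  offset:
    - [0,0,0.1]
    - [0,0,0.2]
    - [0,0,0.3]
    - [0,0,0.3]
    - [0,0,0.3]
    - [0,0,0.2]
    - [0,0,0.15]
    - [0,0,0.1]
    - [0,0,0]
    - [0,0,0]
  turn:
    - [0,0,0]
    - [0,0,0]
    - [0,0,0]
    - [0,0,0]
    - [0,0,0]
    - [0,0,0]
    - [0,0,0]
    - [0,0,0]
    - [0,0,0]
    - [0,0,0]
  hand: [0.3,0.3,0.3,0.3,0.3,0.3,0.3,0.3,0.3,0.3]

```text
time_s: 16.75
position: [0.5211, -0.3097, 0.0577]
tool_rot: [[-0.914, 0.405, 0.001], [0.405, 0.914, -0.0], [-0.001, -0.0, -1.0]]
ft_force: [-0.1, 0.1, -2.6]
grip_width: 0.0493
gripper_force: 62.6
```

```bash
python3 plan.py 520.5 -310.5 48.6 66 1; python3 - <<'E'
from h import *
b=get_image('scene')
A=cv2.resize(b[110:215,140:240],(570,600),interpolation=cv2.INTER_CUBIC)
p=np.array(observe()['position']); a=np.radians(-24); u=np.array([np.cos(a),np.sin(a),0]); v=np.array([-u[1],u[0],0])
for sx in(-.07,.07):
  for sy in(-.025,.025):
    for z,c in((.0164,(0,0,255)),(.0864,(0,255,0))):
      q=(proj('scene',p+sx*u+sy*v+[0,0,z])[0]-[140,110])*5.714; cv2.circle(A,tuple(int(i) for i in q),2,c,-1)
cv2.imwrite('pics/g.png',A)
E
```

```text
t 16.75 pos [ 0.5211 -0.3097  0.0577] yaw 66.1 F [-0.1  0.1 -2.6] g 0.04927236018507387 62.622456550598145 q [ -42.   34.   76.    0.   69. -108.]
[0.01, -0.03, 0.23] [-0.0, 0.01, 0.02]
```

View pics/g.png

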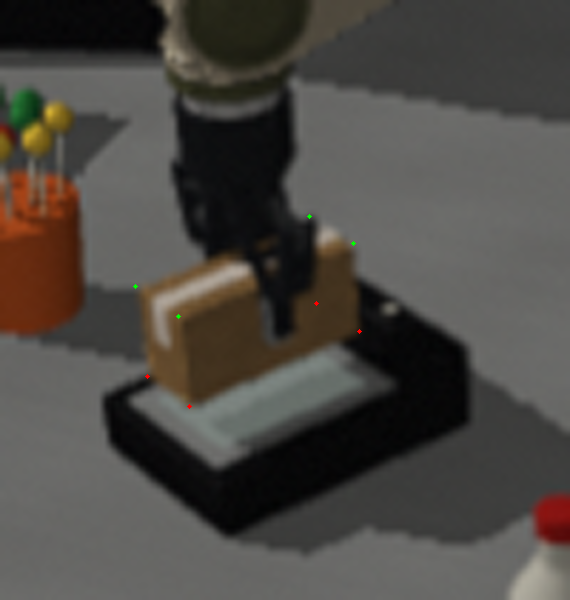

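The bottom corners at (150,375), (190,407) and (360,332) match the prediction, with the underside about 74 mm up, level and aligned. Lower the last 9 mm.

Emit:
drive_tool:
  offset:
    - [0,-0.02,0.05]
    - [0,0,0.06]
    - [0,0,0.06]
    - [0,0,0.05]
    - [0,0,0]
    - [0,0,0]
    - [0,0,0]
    - [0,0,0]
    - [0,0,0]
    - [0,0,0]
  turn:
    - [0,0,0]
    - [0,0,0]
    - [0,0,0]
    - [0,0,0]
    - [0,0,0]
    - [0,0,0]
    - [0,0,0]
    - [0,0,0]
    - [0,0,0]
    - [0,0,0]
  hand: [0.3,0.3,0.3,0.3,0.3,0.3,0.3,0.3,0.3,0.3]

```text
time_s: 18.05
position: [0.5207, -0.3103, 0.0485]
tool_rot: [[-0.914, 0.405, 0.0], [0.405, 0.914, -0.0], [-0.0, -0.0, -1.0]]
ft_force: [0.1, 0.2, -2.9]
grip_width: 0.0495
gripper_force: 62.6
```

```bash
python3 - <<'E'
from h import *
o=observe(); print(o['position'],o['ft_force'],o['grip_width'],np.abs(o['qvel']).max())
t=get_image('top'); H,S,V=cv2.split(cv2.cvtColor(t,cv2.COLOR_BGR2HSV))
red=(((H<8)|(H>172))&(S>140)&(V>100)).astype(np.uint8); m=np.zeros_like(red);m[140:240,235:260]=red[140:240,235:260]
n,_,st,ce=cv2.connectedComponentsWithStats(m)
print([cast('top',c,.164).round(3).tolist()[0][:2] for s,c in zip(st[1:],ce[1:]) if s[4]>5])
if abs(o['position'][2]-.0486)<.003 and o['ft_force'][2]<-1.5: print(env.close_job())
E
```

```text
[ 0.52067189 -0.31026298  0.04854809] [ 0.08857151  0.18350431 -2.91551715] 0.04948081185833601 0.08963862493280776
[[0.708, 0.007], [0.609, 0.003], [0.505, 0.0]]
the job is handed in; nothing more can be done
None
```

The job is handed in: the gripper is holding the carton level and still, about 2 cm above the window, centred on it and lined up with it. In the last top picture three of the bottles had not moved; the check did not find the nearest one's cap, most likely because the arm hid it, and the carton was carried well above the row.

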